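# Park the paint jar in the jar dock

### The arm

A 6-joint arm with a two-finger parallel gripper is mounted at the origin on a cart in front of the work surface, level with it; the furniture and walls round the work are solid. World frame = base frame: x ahead of the robot, y to its left, z up, the work surface at z = 0. Lengths are in mm, angles in rad, forces in N, time in s.
With the tool pointing down it reaches from about 400 to 825 mm from the base axis. Payload 7 kg.
Tool frame: the origin (TCP) lies at the very end of the fingers, on their centre line; the grasp point (between the pads) lies 19 mm behind it; z points along the fingers, y is the line along which they close (so a half turn about z gives the same grasp; the last joint's range is limited). The gripper opens to 88 mm and grips with 3 to 60 N. Pads are 19 mm wide; open, the fingers measure 130 mm over their backs; the gripper's body (78 mm by 193 mm) begins 47 mm behind the grasp point.
Start: joints at [-1.059, 0.359, 0.012, 0, -1.224, -0.288], TCP at [149.782, -658.149, 226.561] pointing down, gripper open.
Joint ranges: [-3.07, 3.07], [-1.43, 2.12], [-1.02, 1.25], [-3.03, 1.67], [-3.05, -0], [-3.03, 3.03]. Speed limits (rad/s): [2.39, 2.39, 3.01, 3.14, 3.14, 3.14].

### API

Orientations are given as a unit quaternion [x, y, z, w].
In Python, from plant import bot gives the robot as it stands. Calls block until the motion is done:
- bot.move_ptp(position, orientation): joint-space move of the TCP to a pose.
- bot.line_to(position, velocity=150, ori=None): straight line of the TCP; ori=None keeps the orientation; velocity is the mean speed in mm/s.
- bot.move_joints(angles): joint-space move.
- bot.move_gripper(opening, force=None): finger opening in mm; force is the grip in N (None keeps the last); returns when the fingers have stopped.
- bot.pause(seconds).
- bot.solve_ik(position, orientation): joint angles nearest the present ones, or None.
- bot.read_state(): the state.
- bot.camera(name): name is "scene" or "top" or "wrist"; returns the picture (384x512x3 uint8, red, green, blue); there is no depth.
- bot.get_calibration(name): a dict with "fx", "fy", "cx", "cy" (pixels), "view" (4x4, takes a point from world to camera coordinates); the wrist camera has in their place "T_tool_cam" (4x4, takes a point from camera to tool coordinates, whose origin is the TCP and whose axes are the flange's). Camera axes: x right, y up, looking along -z (the intrinsics and any distortion apply to the point x, -y, -z); pixel columns grow to the right and rows downward; lengths in mm; the calibration is good to about 2 mm. A picture is of the moment at which its call begins: read the wrist's pose just before it. get_calibration takes no time and is no camera call.
A pose or a line that the arm cannot do raises bot.Unreachable and nothing moves.
- bot.close_job(): hands the job in; it is judged then, once.
The state is a dict: "t": time; "joint_pos": joint angles; "qvel": joint speeds; "tau": joint torques, N m; "tcp_pos": TCP position; "eef_rot": TCP orientation; "contact_force": force on the tool from outside, world axes, zero at the start; "moment": the same for the moment, N m; "width": finger opening in mm; "finger_force": force on a finger pad.
Only numpy, scipy, OpenCV 4.12 (cv2) and the standard library are available. Lean on these libraries where they do the work, as an engineer would, in place of code of your own. Each camera call takes 0.05 s, during which the arm holds its last target. There are 200 camera calls.

### The job

Put the closed paint jar with the magenta bands away in the wooden jar dock: bring it upright in front of the dock and push it in along the desk through the orange sprung gate, rather than lifting it over the gate or the walls. Push it far enough that the gate swings fully shut behind it, and leave it standing upright inside. Leave the open paper cup of rose paint where it stands.

Things in the scene. Friction and masses are not known exactly. Their poses are not given: they have to be found in the camera images.
- jar: Closed paint jar, white with magenta bands and a grey-white screw lid: an upright cylinder 54 mm in diameter and 62 mm tall, about 0.11 kg. Origin at the centre of its underside, z up. Desk at z = 0. Mind the fixed red bench, 0.22 m high: its corner, near x 0.58, y 0.2, is about 0.1 m right (-y side) of the dock's mid line; from the start go to the jar on the robot's side of it, or above it.
- dock: Fixed birch plywood dock on the desk: two sides and a back, 45 mm high, 8 mm thick, no top, no floor or sill. Inside 88 mm wide (y -44 to 44), 140 deep (x 0 to 140): fits fingers before and behind the jar, not either side of it. Origin on the desk, mid gate line; x points straight in, z up. Hinge posts 49 mm high reach x = -10. Bring the jar in from x < -50.
- gate (a joint): Orange two-leaf gate across the dock's front, at x = 0. Angle (rad) of the left leaf; the right one mirrors it. 0 shut, grows as they swing inward, 1.4 at most; never outward. Leaves 42 mm long, 6 to 42 mm above the desk, hinged upright at y = 44 and -44 mm. Weak springs (under 3 N at a leaf's end) shut it; a finger or jar wall less than 45 mm behind the gate line holds it ajar.
- rose_cup: Open white paper cup with rose paint inside, 57 mm in diameter at the rim and 60 mm tall, a bystander beside the jar. Origin at the centre of its underside, z up.
There are look-alikes about, which are no part of the job. Leave any purple or yellow look-alike of the jar alone.

How it is judged (in metres and radians):
On the way:
1. the jar, upright and standing on the desk, is pushed in through the gate: the leaves are well open with the jar between them (value of joint gate above 0.5 rad and x of jar in the frame of dock between -0.03 and 0.06 m and y of jar in the frame of dock between -0.03 and 0.03 m and height (world z) of jar below 0.02 m and angle between jar's own z axis and vertical below 0.3 rad), for 0.05 s.
At the end, for the whole second after the job is handed in: The jar stands on the desk inside the dock (centre 55 to 120 mm behind the gate line, within 30 mm of the middle), upright within 10 degrees, at rest, and the gate has swung shut behind it (within 0.1 rad) (x of jar in the frame of dock between 0.055 and 0.12 m and y of jar in the frame of dock between -0.03 and 0.03 m and height (world z) of jar below 0.01 m and angle between jar's own z axis and vertical below 0.17 rad and linear speed of jar below 0.02 m/s and value of joint gate below 0.1 rad); the robot touches nothing.
It fails at once if the jar is lifted over the gate or a wall (its underside more than 30 mm above the desk over the dock) (height (world z) of jar above 0.03 m and x of jar in the frame of dock between -0.01 and 0.16 m and y of jar in the frame of dock between -0.06 and 0.06 m).
It fails at once if the rose cup is shifted by more than 30 mm or knocked over (distance of rose_cup from where it was at the start of the episode above 0.03 m or angle between rose_cup's own z axis and vertical above 0.4 rad).
It also fails if it takes over 35 s, if anything falls off the work surface, if the arm or the gripper's body presses on something with over 40 N, if the wrist force passes 120 N, or if a joint passes its speed limit or range.

## Working session

There is one attempt and no reset: what is moved stays moved. The work goes in short steps, each a Python script; the robot and the scene stay as the last script left them, time stands still between calls to the robot, and variables do not carry over. Pictures are saved under pics/ and viewed, at most 10 in all, crops included, and the job is handed in when it is done.

```bash
mkdir -p pics; python3 - <<'E'
from plant import bot
import cv2,numpy as np
for n in("scene","top"):
    im=bot.camera(n); cv2.imwrite(f"pics/{n}0.png",im[:,:,::-1])
    c=bot.get_calibration(n); print(n,{k:(np.round(v,3).tolist()) for k,v in c.items()})
print({k:np.round(v,3).tolist() for k,v in bot.get_calibration("wrist").items()})
s=bot.read_state();print(s["t"],s["tcp_pos"],s["eef_rot"])
E
```

```text
scene {'fx': 387.428, 'fy': 387.428, 'cx': 252.139, 'cy': 192.086, 'view': [[-0.84, -0.543, 0.016, 474.764], [0.404, -0.605, 0.686, -138.145], [-0.363, 0.582, 0.727, -812.88], [0.0, 0.0, 0.0, 1.0]]}
top {'fx': 454.532, 'fy': 454.532, 'cx': 258.709, 'cy': 180.057, 'view': [[0.056, -0.998, -0.005, 130.96], [0.977, 0.053, 0.209, -509.853], [-0.208, -0.017, 0.978, -1008.887], [0.0, 0.0, 0.0, 1.0]]}
{'fx': 308.077, 'fy': 308.077, 'cx': 252.725, 'cy': 195.178, 'T_tool_cam': [[0.001, 0.965, 0.263, 69.701], [1.0, -0.001, 0.001, -1.45], [0.001, 0.263, -0.965, -157.19], [0.0, 0.0, 0.0, 1.0]]}
0.1 [ 149.69246298 -657.75469556  225.69931927] [-1.11614670e-01  9.93751266e-01  7.47683533e-04 -1.66197973e-04]
```

View pics/top0.png

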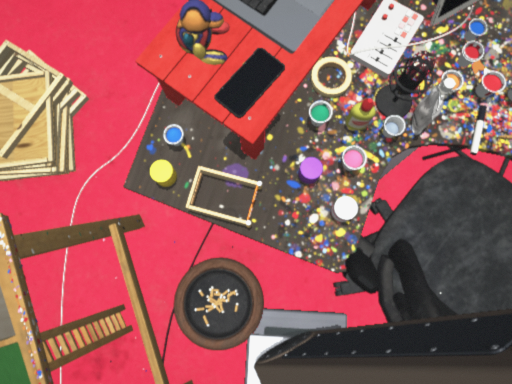

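View pics/scene0.png

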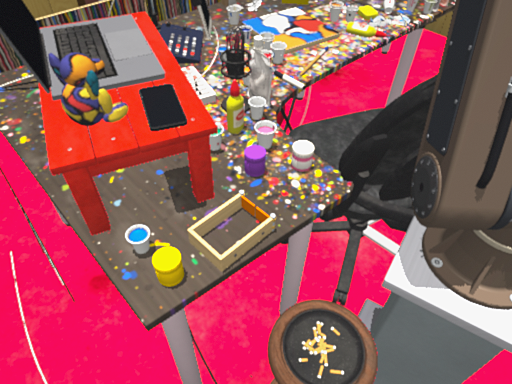

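The top view shows the white jar at about (346,208), the rose cup at (354,158), the purple jar at (311,168) and the dock around (225,195), with its orange gate on the right near (254,203). In the scene view the jar is at (303,154) and the gate at (255,207).

```bash
cat > h.py <<'E'
import numpy as np,cv2
from plant import bot
def ray(c,uv,view=None):
    V=np.array(c["view"]) if view is None else view
    R,t=V[:3,:3],V[:3,3]
    uv=np.atleast_2d(uv).astype(float)
    d=np.c_[(uv[:,0]-c["cx"])/c["fx"],-(uv[:,1]-c["cy"])/c["fy"],-np.ones(len(uv))]
    return -R.T@t, d@R
def plane(c,uv,z,view=None):
    o,d=ray(c,uv,view); return o+d*((z-o[2])/d[:,2])[:,None]
def proj(c,P,view=None):
    V=np.array(c["view"]) if view is None else view
    p=np.atleast_2d(P)@V[:3,:3].T+V[:3,3]
    return np.c_[c["cx"]+c["fx"]*p[:,0]/-p[:,2], c["cy"]-c["fy"]*p[:,1]/-p[:,2]]
def wview(c,s):
    from scipy.spatial.transform import Rotation as R
    T=np.eye(4);T[:3,:3]=R.from_quat(s["eef_rot"]).as_matrix();T[:3,3]=s["tcp_pos"]
    return np.linalg.inv(T@np.array(c["T_tool_cam"]))
E
python3 - <<'E'
from h import *
c=bot.get_calibration("top"); im=cv2.imread("pics/top0.png"); hsv=cv2.cvtColor(im,cv2.COLOR_BGR2HSV)
H,S,V=cv2.split(hsv)
def blobs(name,m,roi,z):
    x0,y0,x1,y1=roi; mm=np.zeros_like(H); mm[y0:y1,x0:x1]=m[y0:y1,x0:x1]*255
    mm=cv2.morphologyEx(mm,cv2.MORPH_CLOSE,np.ones((3,3)))
    for k in sorted(cv2.findContours(mm,0,2)[0],key=cv2.contourArea)[-2:]:
        if cv2.contourArea(k)<8: continue
        r=cv2.minAreaRect(k); print(name,cv2.contourArea(k),np.round(r[0],1),np.round(r[1],1),round(r[2],1),plane(c,r[0],z).round(1).tolist())
        if name=="dock": print(cv2.boxPoints(r).round(1).tolist(),plane(c,cv2.boxPoints(r),z).round(1).tolist())
blobs("jar",(S<50)&(V>150),(325,188,366,228),62)
blobs("cup",(S<130)&(V>170),(336,140,374,178),60)
blobs("purple",(H>125)&(H<150)&(S>90)&(V>80),(295,150,326,186),62)
blobs("gate",(H>3)&(H<18)&(S>150)&(V>110),(240,170,275,232),42)
blobs("dock",(H>12)&(H<32)&(S>30)&(S<190)&(V>150),(180,155,270,232),45)
cv2.imwrite("pics/topc.png",cv2.resize(im[150:240,175:385],None,fx=3.8,fy=3.8,interpolation=cv2.INTER_CUBIC))
E
```

```text
jar 9.5 [326.  212.5] [5. 2.] 90.0 [[432.9, 1.1, 62.0]]
jar 487.0 [347.2 208.3] [35.7 23.8] 23.2 [[445.3, -47.0, 62.0]]
cup 546.5 [354.3 157.2] [38.8 24.4] 37.6 [[567.7, -62.2, 60.0]]
purple 441.5 [310.3 169.2] [21.9 25.5] 45.0 [[532.5, 40.2, 62.0]]
gate 27.5 [252.3 202.1] [ 2.6 33.5] 15.9 [[450.9, 171.1, 42.0]]
dock 9.0 [253.  220.5] [3. 4.] 90.0 [[407.5, 166.9, 45.0]]
[[251.0, 219.0], [255.0, 219.0], [255.0, 222.0], [251.0, 222.0]] [[410.7, 171.7, 45.0], [411.2, 162.5, 45.0], [404.2, 162.1, 45.0], [403.7, 171.3, 45.0]]
dock 2742.0 [223.1 194.6] [66.8 45.6] 16.2 [[464.4, 240.6, 45.0]]
[[184.60000610351562, 207.10000610351562], [197.39999389648438, 163.39999389648438], [261.5, 182.10000610351562], [248.8000030517578, 225.8000030517578]] [[429.9, 327.9, 45.0], [536.3, 307.1, 45.0], [499.3, 152.2, 45.0], [394.7, 176.0, 45.0]]
```

View pics/topc.png

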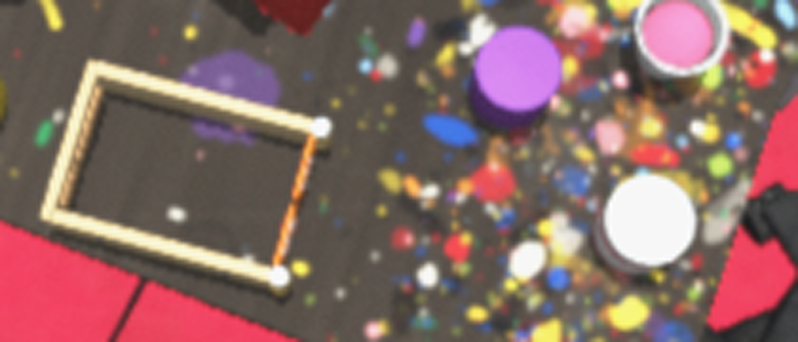

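```bash
cat >> h.py <<'E'
from scipy.spatial.transform import Rotation as Rn
def quat(d):
    y=np.array([d[0],d[1],0.])/np.hypot(*d[:2]); z=np.array([0,0,-1.]); x=np.cross(y,z)
    return Rn.from_matrix(np.c_[x,y,z]).as_quat()
E
python3 - <<'E'
from h import *
c=bot.get_calibration("top")
f=lambda u,v:[175+u/3.8,150+v/3.8]
P=plane(c,[f(320,127),f(279,276)],49); B=plane(c,[f(93,65),f(45,215)],45); J=plane(c,f(650,220),62)[0]
C=plane(c,f(680,38),60)[0]
print("posts",P.round(1),np.linalg.norm(P[0]-P[1]),"back",B.round(1),np.linalg.norm(B[0]-B[1]),np.linalg.norm(P-B,axis=1),"jar",J.round(1),C.round(1))
n=P[0]-P[1]; ax=np.array([-n[1],n[0]]);ax/=np.hypot(*ax); m=B.mean(0)-P.mean(0); m/=np.linalg.norm(m)
print("axis from gate",ax,"from mid",m[:2])
cs=bot.get_calibration("scene"); print("scene check",proj(cs,[np.r_[J[:2],62],*P]).round(0).tolist())
q=quat(m)
for p in ([J[0],J[1],260],[J[0],J[1],15],np.r_[P.mean(0)[:2]-80*m[:2],15],np.r_[P.mean(0)[:2]+80*m[:2],15],np.r_[P.mean(0)[:2]+80*m[:2],200]):
    r=bot.solve_ik(np.array(p),q); print(np.round(p,0),None if r is None else np.round(r,2))
E
```

```text
posts [[494.9 157.4  49. ]
 [401.5 177.1  49. ]] 95.5136395214361 back [[527.5 301.3  45. ]
 [431.5 322.9  45. ]] 98.41743192644542 [147.63343043 148.93010501] jar [446.  -44.5  62. ] [560.8 -61.5  60. ]
axis from gate [0.20629523 0.97848979] from mid [0.21099886 0.97711398]
scene check [[303.0, 147.0], [241.0, 192.0], [272.0, 215.0]]
[446. -44. 260.] [ 0.34 -0.05 -0.4   0.   -1.21 -2.13]
[446. -44.  15.] [ 0.34  0.25 -0.74 -0.   -0.58 -2.13]
[431.  89.  15.] [ 0.65  0.24 -0.75 -0.   -0.57 -2.44]
[465. 245.  15.] [ 0.86  0.36 -0.57 -0.   -0.65 -2.64]
[465. 245. 200.] [ 0.86  0.13 -0.35  0.   -1.08 -2.64]
```

The posts measure 95 mm apart and the depth 148 mm, both as expected, and the scene view agrees. I'll move above the jar and take a wrist picture.

```bash
python3 - <<'E'
from h import *
q=quat([.209,.978])
bot.move_ptp(np.array([446,-44.5,200.]),q)
s=bot.read_state(); im=bot.camera("wrist"); cv2.imwrite("pics/w1.png",im[:,:,::-1])
c=bot.get_calibration("wrist"); V=wview(c,s)
print(s["t"],s["tcp_pos"].round(1),proj(c,[[446,-44.5,62],[446,-44.5,0]],V).round(0).tolist())
H,S,Vv=cv2.split(cv2.cvtColor(im,cv2.COLOR_RGB2HSV))
m=((S<45)&(Vv>165)).astype(np.uint8)*255
m=cv2.morphologyEx(m,cv2.MORPH_OPEN,np.ones((5,5)))
for k in sorted(cv2.findContours(m,0,2)[0],key=cv2.contourArea)[-4:]:
    (u,v),r=cv2.minEnclosingCircle(k); print(cv2.contourArea(k),round(u,1),round(v,1),round(r,1),plane(c,[u,v],62,V).round(1).tolist())
E
```

```text
2.525 [446.1 -44.8 200. ] [[254.0, 184.0], [254.0, 172.0]]
939.0 238.6 28.5 23.6 [[308.2, -29.0, 62.0]]
1053.0 260.0 293.2 26.3 [[566.7, -63.6, 62.0]]
2276.0 253.9 189.1 31.1 [[451.1, -45.8, 62.0]]
8965.0 189.0 381.5 162.0 [[665.9, -170.4, 62.0]]
```

View pics/w1.png

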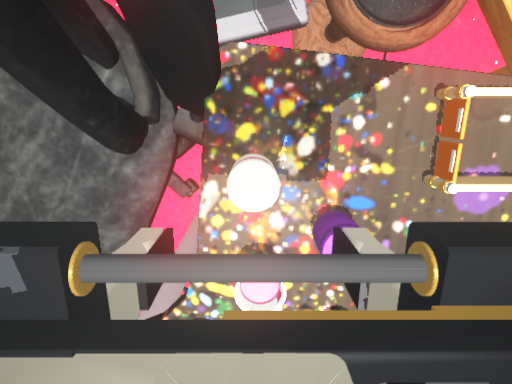

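The wrist view shows the jar lid at (253,183), matching the prediction of (254,184). Part of the chair is at (190,186), close to where the rear finger will go, so I'll triangulate its height and check the posts at about (450,92) and (437,181).

```bash
python3 - <<'E'
from h import *
c=bot.get_calibration("wrist"); V=wview(c,bot.read_state()); ct=bot.get_calibration("top")
print(proj(c,[[401.5,177.1,49],[494.9,157.4,49]],V).round(0).tolist())
for z in(-200,-100,-50,0,50): print(z,plane(c,[[199,188],[203,112]],z,V)[:,:2].round(0).tolist(),plane(ct,[[371,207],[362,240]],z)[:,:2].round(0).tolist())
im=cv2.imread("pics/w1.png");t=cv2.imread("pics/top0.png")
a=cv2.resize(im[60:240,110:290],(400,400));b=cv2.resize(t[180:300,320:440],(400,400));cv2.imwrite("pics/cmp.png",np.hstack([a,b]))
E
```

```text
[[473.0, 88.0], [456.0, 186.0]]
-200 [[492.0, -158.0], [361.0, -117.0]] [[495.0, -163.0], [399.0, -138.0]]
-100 [[472.0, -136.0], [364.0, -102.0]] [[478.0, -139.0], [390.0, -116.0]]
-50 [[462.0, -124.0], [366.0, -94.0]] [[470.0, -128.0], [385.0, -106.0]]
0 [[451.0, -113.0], [367.0, -86.0]] [[461.0, -116.0], [381.0, -95.0]]
50 [[441.0, -101.0], [369.0, -79.0]] [[453.0, -104.0], [376.0, -84.0]]
```

View pics/cmp.png

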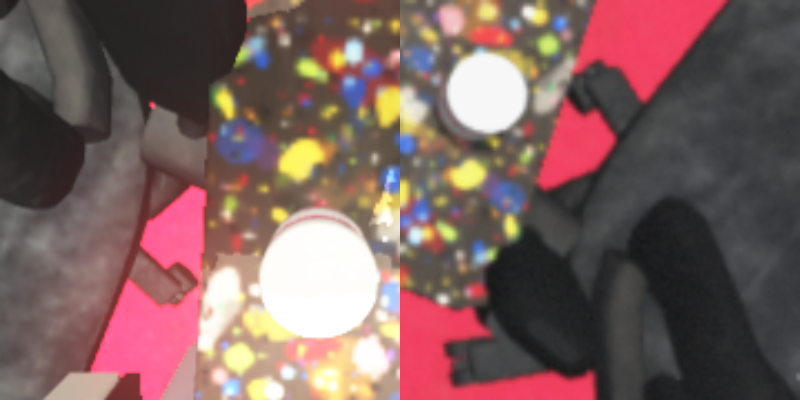

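The chair parts are at or below desk level and clear of the gripper. I'll descend and grasp.

```bash
python3 - <<'E'
from h import *
bot.move_gripper(76)
bot.line_to(np.array([446,-44.5,14.]),120)
print(bot.read_state()["contact_force"].round(1))
bot.move_gripper(40,force=12)
s=bot.read_state();print(s["t"],s["width"],s["finger_force"],s["contact_force"].round(1),s["tcp_pos"].round(1))
m=np.array([.2090,.9779]); O=np.array([449.5,171.])
bot.line_to(np.array([446,-44.5,17.]),60)
p=O-95*m
bot.line_to(np.array([*p,17.]),120)
s=bot.read_state();im=bot.camera("wrist");cv2.imwrite("pics/w2.png",im[:,:,::-1])
c=bot.get_calibration("wrist"); V=wview(c,s)
print(s["t"],s["width"],s["contact_force"].round(1),s["tcp_pos"].round(1))
n=np.array([-m[1],m[0]])
Q=[[*(O+a*m+b*n),z] for a,b,z in((0,44,42),(0,-44,42),(0,0,42),(144,48,45),(144,-48,45))]
print(proj(c,Q,V).round(0).tolist())
t=bot.camera("top"); cv2.imwrite("pics/t2.png",t[:,:,::-1])
E
```

```text
[-0.8  0.5  1.1]
5.2667 53.34462189459398 11.99961706995964 [-0.8  0.3  2.4] [446.1 -44.5  14.2]
6.7 53.642633605501274 [-0.2 -0.1 -2. ] [429.4  77.7  16.9]
[[474.0, 171.0], [442.0, 341.0], [457.0, 263.0], [823.0, 164.0], [730.0, 353.0]]
```

View pics/w2.png

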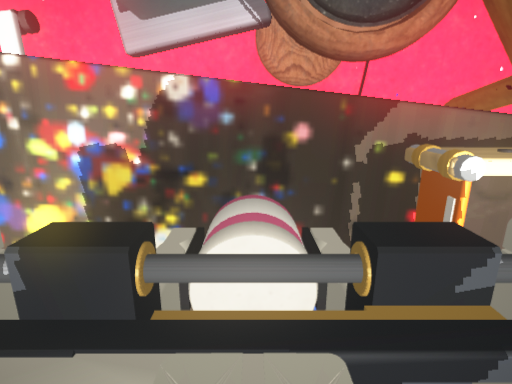

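The jar is gripped upright between the fingers. The left hinge post is at about (462,165), and the left leaf's top edge is close to its predicted position of (474,171). I'll lower it and push in.

```bash
python3 - <<'E'
from h import *
m=np.array([.2090,.9779]); O=np.array([449.5,171.])
P=lambda a,z:np.array([*(O+a*m),z])
bot.line_to(P(-90,14.6),40)
for a in(-30,0,30,55,70,78):
    bot.line_to(P(a,14.6),70); s=bot.read_state(); print(a,round(s["t"],2),s["width"].__round__(1),s["contact_force"].round(1))
    if np.abs(s["contact_force"]).max()>20: break
cv2.imwrite("pics/t3.png",cv2.resize(bot.camera("top")[130:250,160:360,::-1],None,fx=3.5,fy=3.5))
cv2.imwrite("pics/s3.png",bot.camera("scene")[120:290,150:380,::-1])
E
```

```text
-30 8.1 52.9 [-1.  -3.3 -1.6]
0 8.68 53.2 [-2.  -0.8 -0.9]
30 9.25 53.3 [-3.   1.5 -0.8]
55 9.76 53.4 [-0.7  3.1  0.3]
70 10.12 52.9 [-0.1 -0.9 -1.3]
78 10.39 52.9 [-0.5  0.5 -0.9]
```

View pics/s3.png

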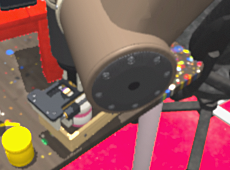

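The gripper and jar are inside the dock, and the contact forces stayed small. I'll release and lift away.

```bash
python3 - <<'E'
from h import *
bot.move_gripper(61); s=bot.read_state(); print(s["width"],s["contact_force"].round(1))
p=s["tcp_pos"]
bot.line_to(np.array([p[0],p[1],40.]),40); print(bot.read_state()["contact_force"].round(1))
bot.line_to(np.array([p[0],p[1],260.]),150)
bot.move_ptp(np.array([446,-44.5,300.]),quat([.209,.978])); bot.pause(.3)
t=bot.camera("top"); sc=bot.camera("scene"); print(bot.read_state()["t"])
cv2.imwrite("pics/end.png",np.vstack([cv2.resize(t[150:235,170:370],(700,298)),cv2.resize(sc[130:270,150:400],(536,300))[:, :].copy() if 0 else cv2.resize(sc[150:270,120:400],(700,300))])[:,:,::-1])
c=bot.get_calibration("top"); m=np.array([.2090,.9779]); O=np.array([449.5,171.]); n=np.array([-m[1],m[0]])
H,S,V=cv2.split(cv2.cvtColor(t,cv2.COLOR_RGB2HSV)); k=np.zeros_like(H); k[172:218,192:250]=((S<45)&(V>150))[172:218,192:250]*255
k=max(cv2.findContours(cv2.morphologyEx(k,2,np.ones((3,3))),0,2)[0],key=cv2.contourArea); (u,v),r=cv2.minEnclosingCircle(k)
J=plane(c,[u,v],62)[0,:2]-O; print(u,v,r,"jar in dock",J@m,J@n)
E
```

```text
60.940842470674134 [ 0.4 -0.7  0.6]
[-0.2 -0.8 -0.2]
14.85
216.5 177.0 13.463011741638184 jar in dock 95.26104801195521 -33.39289786092693
```

View pics/end.png

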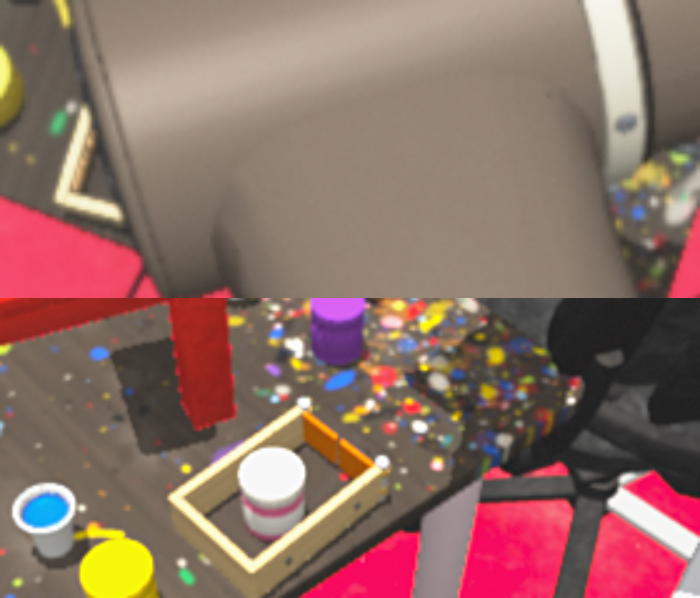

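The arm hides the dock in the top view, so the number from that mask is void. The scene view shows the jar upright inside at about (229,222) in full-frame pixels, with both leaves shut and the gripper clear.

```bash
python3 - <<'E'
from h import *
c=bot.get_calibration("scene");J=plane(c,[228.8,221.5],62)[0,:2]-[449.5,171];print(J@[.209,.9779],J@[-.9779,.209])
print(bot.close_job())
E
```

```text
79.44177008493457 4.3017014968890885
the job is handed in; nothing more can be done
None
```

The jar stands upright in the dock, about 79 mm behind the gate line and 4 mm off the middle, with the gate shut behind it; the rose cup was never touched, and the job was handed in after about 15 s (no verdict was returned).

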